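# Free the swing-out bracket and set the herb caddy on its narrow bar

## Robot

A 6-joint arm with a two-finger parallel gripper is mounted at the origin on the work surface. World frame = base frame: x ahead of the robot, y to its left, z up, the work surface at z = 0. Lengths are in m, angles in rad, forces in N, time in s.
With the tool pointing down it reaches from about 0.225 to 0.875 m from the base axis. Payload 3.4 kg.
Tool frame: the origin (TCP) lies at the very end of the fingers, on their centre line; the grasp point (between the pads) lies 19 mm behind it; x points along the fingers, z is the direction in which the jaws open and shut, and the axes are right-handed (so a half turn about x gives the same grasp; the last joint's range is limited). The gripper opens to 85 mm and grips with 20 to 120 N. Pads are 22 mm wide; open, the fingers measure 114 mm over their backs; the gripper's body (76 mm by 85 mm) begins 54 mm behind the grasp point. The pads swing forward as they close: fully open they stand 13 mm farther back than shut.
Start: joints at [-1.222, 0.276, 1.505, -0, 1.361, -0.121], TCP at [0.26, -0.513, 0.231] pointing down, gripper open.
Joint ranges: [-2.89, 2.89], [-0.75, 2.08], [0.22, 2.7], [-1.18, 4.32], [0.11, 2.71], [-2.7, 2.7]. Speed limits (rad/s): [2.57, 2.57, 3.14, 3.14, 3.14, 3.14].

## Interface

Orientations are given as a unit quaternion [w, x, y, z].
In Python, from rig import manip, viewer, finder gives the robot as it stands.
- The arm moves only by the tool move_arm, never from a script. Its argument "rows" is a list of rows, each a list of 3 entries, a list of its own where there are three numbers: the shift along the tool's x, y, z in mm, then the turn about the tool's x in rad, then the finger opening in mm, from 0 to 85.4. A call has 1 to 8 rows; each row is the pose to reach, as a shift and turn from the pose measured when the call began, along the tool's axes at that moment; what a row does not reach only later rows make up. A row lasts 1/12 s, in which the tool goes at most 41.7 mm and 7.16 degrees, less where a joint would pass 70% of its speed; a pose out of reach is approached as far as the arm can. A call with a gripper value outside its range is refused whole. The fingers move at their own pace and stop on an object; "force" is the grip in N (left out, the last holds). Time passes only in rows, so rows that repeat a pose let the fingers close. It gives the time, the measured TCP pose, the force and the opening at its end, in the units of the state.
- manip.get_state(): the state, without advancing time (a new reading comes with each control period).
- viewer.get_image(name): name is "scene" or "top" or "wrist"; returns the picture (480x640x3 uint8, red, green, blue); there is no depth.
- viewer.get_calibration(name): a dict with "mtx" (3x3 intrinsics, pixels), "R" (3x3) and "t" (3): a world point X has camera coordinates R X + t. Camera axes: x right, y down, z forward; pixel columns grow to the right and rows downward; lengths in m; the calibration is good to about 2 mm. A picture is of the moment at which its call begins: read the wrist's pose just before it. get_calibration takes no time and is no camera call; for the wrist camera it gives the pose at the moment of the call.
- manip.sign_off(): hands the job in, once; it reports no verdict.
Trained networks look in the newest picture that a camera, given by its name, has taken for a name from the list of things; names that differ only in an ending like _2 or _b are one class to them, and where a whole thing is asked for, a point or a joint stands for the part that bears it (a point fixed in the world has none). Each returns a list of dicts, best first, with "score" (0 to 1); they miss things now and then, are a little off and sometimes report something else, mostly with a low value. They report only what shows in the picture. A call takes as long as a camera call. They do not tell look-alikes from the thing itself.
- finder.look_for(target, camera): "centre" ([column, row] in pixels, amid what is visible of it).
- finder.trace(target, camera): "mask" (480x640 bool, what is visible of it) and "centre" ([column, row] in pixels, amid what is visible of it).
The state is a dict: "clock": time; "qpos": joint angles; "qd": joint speeds; "effort": joint torques, N m; "position": TCP position; "ee_rot": TCP orientation; "contact_force": force on the tool from outside, world axes, zero at the start; "moment": the same for the moment, N m; "width": finger opening in m.
Only numpy, scipy, OpenCV 4.12 (cv2) and the standard library are available. Lean on these libraries where they do the work, as an engineer would, in place of code of your own. Each camera call takes 0.05 s, during which the arm holds its last target.

## Task

Pull the bracket's red spring pin up and turn it into its rest notch so that it stays up by itself, then swing the bracket arm out to its far stop. Then set the wooden herb caddy down gently across the arm's narrow bar, upright, square to the bar and centred on the black rubber pad, so that it balances there, and let go; do not drop it. Leave the jar, the mortar and the brush where they are.

Things in the scene. Friction and masses are not known exactly. Their poses are not given: they have to be found in the camera images.
- stand: Fixed stand of the bracket: dark steel base plate 150 x 130 x 12 mm on the table, a steel post and a green round cap (radius 62 mm, top 112 mm above the table). Origin on the table at the arm's vertical pivot axis, z up. The spring pin stands on the cap at (27, 32) mm in this frame; a steel collar (32 x 34 mm, top 132 mm above the table) surrounds the pin's foot.
- bracket (a joint): Swing angle (rad) of the aluminium arm about the vertical pivot axis. 0: folded and locked by the pin; grows counter-clockwise seen from above to the far stop at 1.1, which is the working position (counts as out above 1.02). Stiff: about 0.25 N m of friction, so it stays where it is left. While the pin is down the arm is blocked: forced, it only gives a few degrees and springs back.
- seat (a point): Centre of the top face of the black rubber pad (80 x 26 mm) on the arm's bar, 160 mm from the pivot axis and 103 mm above the table; turns with the arm. x points outward along the bar, y across it, z up. The bar is 26 mm wide, its body 20 mm thick (80 to 100 mm above the table, the pad 3 mm more) with free space beneath; it ends 225 mm from the pivot in a small red lip 4 mm high. The bar can be gripped across its 26 mm from above at the pad to swing the arm.
- pin_lift (a joint): How far the spring pin is pulled up (m): 0 down (arm locked), 0.026 fully up. A spring pulls it down with about 6 N at 0 and 9 N at the top. It must be up at least 0.019 to pass the brass ridges while turning; resting in its notch it reads about 0.016.
- pin_turn (a joint): Turn of the pin (rad): 0 in its slot, grows counter-clockwise seen from above to a stop at 1.5. The pin turns only when pulled up 0.016 or more. The rest notch on top of the collar is at 1.31; let down anywhere between 1.15 and 1.45 the pin's crossbar drops between the brass ridges and stays up.
- pin_grip (a point): Grip point in the pin's red flat handle, which is 32 mm long (along this frame's x), 12 mm thick (y) and 38 mm high (from 23 mm below this point to 15 mm above it); 162 mm above the table when the pin is down. It rises and turns with the pin.
- caddy_mid (a point): Centre of the loose wooden herb caddy, half-way up (32 mm above its underside). Tray 120 mm (x) x 84 mm (y), walls 22 mm high, with an upright central wooden handle board 10 mm thick running along x (110 mm long) whose top is 64 mm above the underside (32 mm above this point); four small corked pots, 28 mm high, fixed in its corners 40 mm from the middle along x. About 0.35 kg, balanced about its middle. It goes across the bar: its x square to the bar.
- jar: Blue lidded ceramic jar, bystander: radius 32 mm, 85 mm high, origin under its centre.
- mortar: White ceramic bowl (mortar), bystander: radius 45 mm, 55 mm high, origin under its centre.
- brush: Small brush lying on the table along its x, bystander: 160 mm long, origin under its centre.
There are look-alikes about, which are no part of the job. Leave any green look-alike of the part that bears caddy_mid alone.

How it is judged:
On the way, in this order (a step that is already met when the one before it is completed fails the run):
1. the pin is up and turned into its rest notch (value of joint pin_lift between 0.0125 and 0.0185 m and value of joint pin_turn above 0.95 rad), for 0.3 s.
2. the arm is swung out to its stop with the pin parked (all of step 1 and value of joint bracket above 1.02 rad), for 0.2 s.
3. the caddy stands across the bar on the pad (x of caddy_mid in the frame of seat between -0.03 and 0.03 m and y of caddy_mid in the frame of seat between -0.012 and 0.012 m and z of caddy_mid in the frame of seat between 0.027 and 0.037 m and angle between caddy_mid's own z axis and vertical below 0.07 rad and angle between the x axis of caddy_mid and the y axis of seat, either way round below 0.2 rad), for 0.2 s.
At the end, for the whole second after the job is handed in: Pin parked (up 12.5-18.5 mm, turned over 0.95 rad); arm out (over 1.02 rad); caddy at rest on the bar: centre within 30 mm of the pad centre along the bar, 12 mm across, 27-37 mm above it, tilt under 0.07 rad, long side within 0.2 rad of square to the bar (all of step 2 and all of step 3 and linear speed of caddy below 0.02 m/s); the robot touches nothing.
It fails at once if the caddy is banged down on the arm (contact force between caddy and bracket above 40 N).
It fails at once if the caddy is let fall (linear speed of caddy above 0.35 m/s and contact force between the fingers and caddy below 0.3 N).
It fails at once if the jar is disturbed (distance of jar from where it was at the start of the episode above 0.025 m).
It fails at once if the mortar is disturbed (distance of mortar from where it was at the start of the episode above 0.025 m).
It fails at once if the brush is disturbed (distance of brush from where it was at the start of the episode above 0.025 m).
It also fails if it takes over 72 s, if anything falls off the work surface, if the arm or the gripper's body presses on something with over 40 N, if the wrist force passes 120 N, or if a joint passes its speed limit or range.

## Working session

There is one attempt and no reset: what is moved stays moved. The work goes in short steps, Python scripts to look and compute and a tool call to move; the robot and the scene stay as the last step left them, time stands still between calls to the robot, and variables do not carry over. Pictures are saved under pics/ and viewed, and the job is handed in when it is done.

Besides the shell and the picture viewer there is one more tool, called after ">>>" as name(argument=value, ...), one argument or row to a line, values as JSON. move_arm: Moves the arm, as the interface text tells. Its arguments: {"type":"object","properties":{"rows":{"type":"array"},"force":{"type":"number"}},"required":["rows"]}

```bash
ls; mkdir -p pics; python3 - <<'E'
from rig import manip, viewer, finder
import cv2
s=manip.get_state(); print(s)
for n in ["scene","top","wrist"]:
    im=viewer.get_image(n); cv2.imwrite(f"pics/{n}0.png",im[:,:,::-1])
    c=viewer.get_calibration(n); print(n,c)
E
```

```text
pics
{'clock': 0.0, 'qpos': array([-1.22194927e+00,  2.76597990e-01,  1.50613407e+00,  8.55798276e-06,
        1.36068923e+00, -1.21015426e-01]), 'qd': array([ 7.18178927e-05,  3.17674278e-05, -1.70073815e-03, -3.34259852e-03,
       -9.77833525e-04,  2.05259352e-03]), 'effort': array([ 2.60993955e-03, -4.16772008e+01, -2.45804286e+01, -2.20462300e-05,
        1.08812749e-02,  2.47172164e-05]), 'position': array([ 0.26014849, -0.51219596,  0.23043762]), 'ee_rot': array([ 0.60214833,  0.37028205,  0.60315697, -0.36947295]), 'contact_force': array([0.56255322, 0.43429954, 1.18086201]), 'moment': array([0.00175986, 0.04758232, 0.00426947]), 'width': 0.08542640785293959}
scene {'mtx': array([[621.14975607,   0.        , 314.00207428],
       [  0.        , 621.14975607, 233.97623549],
       [  0.        ,   0.        ,   1.        ]]), 'R': array([[-0.87860487,  0.47732059, -0.01478268],
       [ 0.32121646,  0.56779103, -0.75791381],
       [-0.35337439, -0.6706552 , -0.65218719]]), 't': array([ 0.55009898, -0.01380797,  1.30075326])}
top {'mtx': array([[611.78359747,   0.        , 307.37066937],
       [  0.        , 611.78359747, 236.61012538],
       [  0.        ,   0.        ,   1.        ]]), 'R': array([[-0.0217868 , -0.9996896 , -0.01208426],
       [-0.99385432,  0.02296861, -0.10828685],
       [ 0.1085308 ,  0.00965077, -0.99404624]]), 't': array([-0.08612233,  0.5735761 ,  1.33197237])}
wrist {'mtx': array([[352.49117115,   0.        , 321.77936632],
       [  0.        , 352.49117115, 236.61556596],
       [  0.        ,   0.        ,   1.        ]]), 'R': array([[ 4.52293911e-01, -8.91868612e-01, -7.73365548e-04],
       [-8.50111194e-01, -4.31379344e-01,  3.02031155e-01],
       [-2.69705721e-01, -1.35949406e-01, -9.53297741e-01]]), 't': array([-0.57529178, -0.03832646,  0.38027031])}
```

View pics/scene0.png

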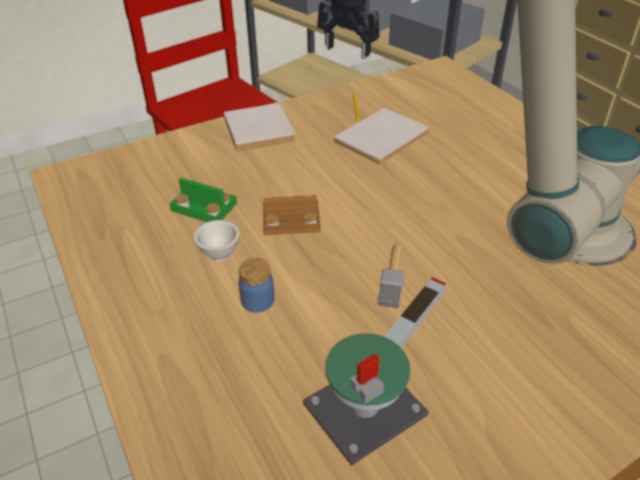

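View pics/top0.png

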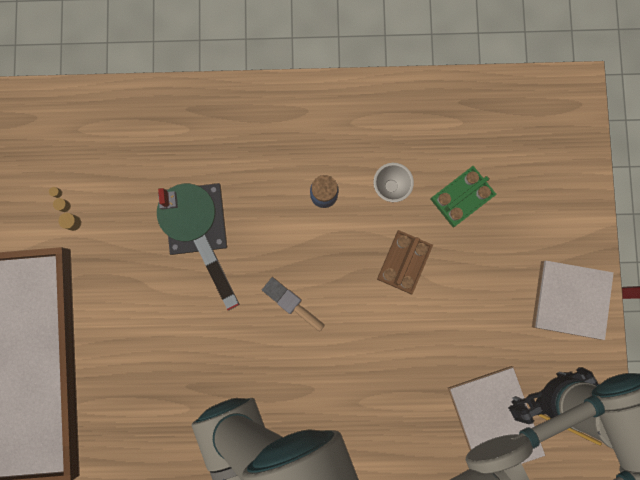

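View pics/wrist0.png

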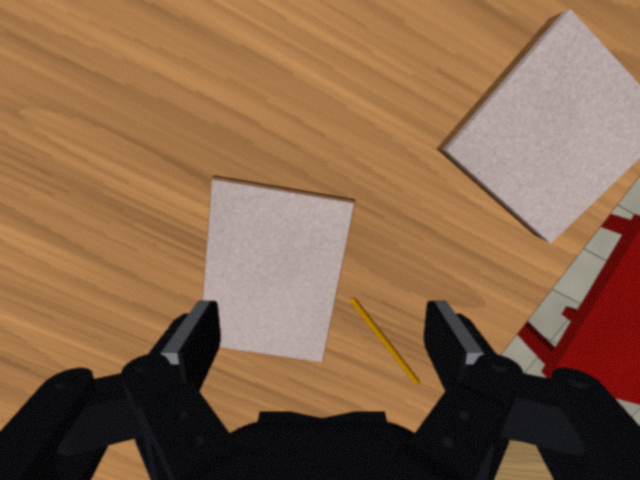

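```bash
cat > h.py <<'E'
from rig import manip, viewer, finder
import numpy as np, cv2
np.set_printoptions(precision=4,suppress=True)
def ray(c,px):
    K,R,t=c["mtx"],c["R"],c["t"]
    d=R.T@np.linalg.inv(K)@np.array([px[0],px[1],1.]); o=-R.T@t
    return o,d/np.linalg.norm(d)
def atz(c,px,z):
    o,d=ray(c,px); return o+d*(z-o[2])/d[2]
def tri(c1,p1,c2,p2):
    o1,d1=ray(c1,p1);o2,d2=ray(c2,p2)
    A=np.stack([d1,-d2],1); s=np.linalg.lstsq(A,o2-o1,rcond=None)[0]
    a=o1+s[0]*d1;b=o2+s[1]*d2
    return (a+b)/2,np.linalg.norm(a-b)
def proj(c,X):
    p=c["mtx"]@(c["R"]@np.asarray(X)+c["t"]); return p[:2]/p[2]
def cal(n): return viewer.get_calibration(n)
E
python3 - <<'E'
from h import *
for n in ["scene","top"]:
    im=cv2.imread(f"pics/{n}0.png")
    viewer.get_image(n)
    for t in ["stand","pin_grip","seat","caddy_mid","jar","mortar","brush"]:
        try: print(n,t,[(np.round(d["centre"],1),round(d["score"],2)) for d in finder.look_for(t,n)][:3])
        except Exception as e: print(t,e)
im=cv2.imread("pics/scene0.png")
cv2.imwrite("pics/sc1.png",cv2.resize(im[270:470,290:470],None,fx=4,fy=4*.75*0+3,interpolation=cv2.INTER_CUBIC)[:600])
im=cv2.imread("pics/top0.png")
cv2.imwrite("pics/tc1.png",cv2.resize(im[175:325,140:340],None,fx=4,fy=4,interpolation=cv2.INTER_CUBIC))
cv2.imwrite("pics/tc2.png",cv2.resize(im[150:300,340:520],None,fx=4,fy=4,interpolation=cv2.INTER_CUBIC))
print(manip.get_state()["clock"])
E
```

```text
scene stand [(array([371.2, 388.5]), 0.97), (array([393.2, 283.2]), 0.57)]
scene pin_grip [(array([370. , 366.1]), 0.63)]
scene seat [(array([415. , 314.8]), 0.97)]
scene caddy_mid [(array([288.4, 216.7]), 0.9), (array([219.5, 238.3]), 0.59), (array([202.5, 200.7]), 0.55)]
scene jar [(array([255.8, 284.2]), 0.86)]
scene mortar [(array([216. , 237.9]), 0.65)]
scene brush [(array([392.7, 283.9]), 0.85)]
top stand [(array([198.9, 221.8]), 0.96)]
top pin_grip [(array([164.3, 196.3]), 0.43)]
top seat [(array([213.9, 275.6]), 0.92)]
top caddy_mid [(array([404.4, 263.4]), 0.93), (array([464.7, 197.3]), 0.89), (array([324.5, 192.4]), 0.71)]
top jar [(array([323.5, 190. ]), 0.68)]
top mortar [(array([392. , 181.5]), 0.76)]
top brush [(array([287.1, 299. ]), 0.67), (array([161.4, 196. ]), 0.57), (array([163.4, 198.8]), 0.19)]
0.95
```

View pics/sc1.png

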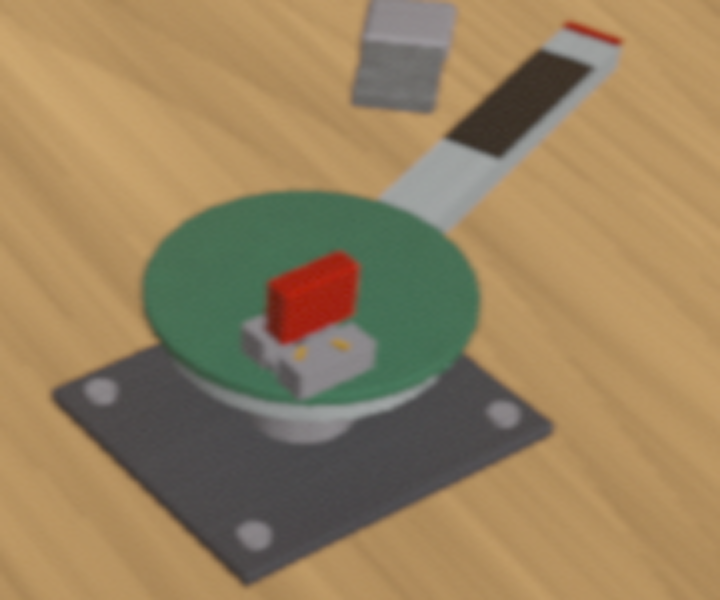

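View pics/tc1.png

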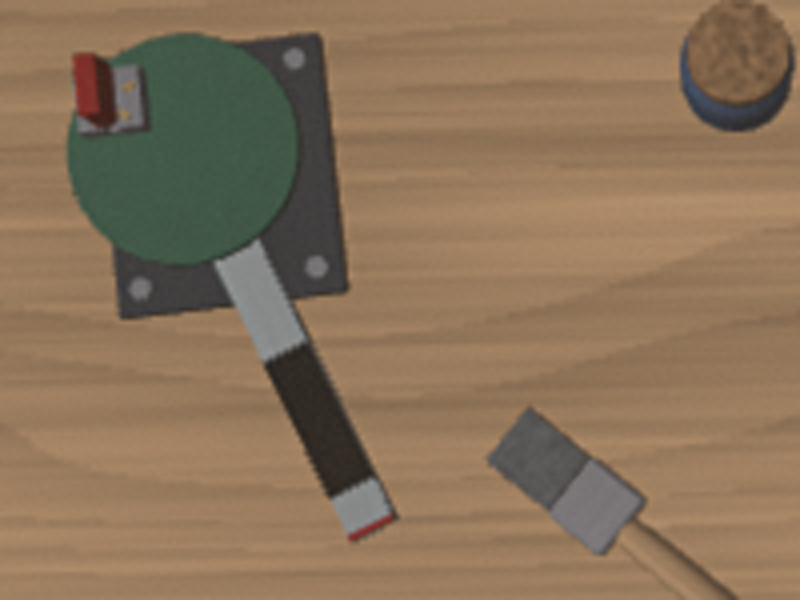

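View pics/tc2.png

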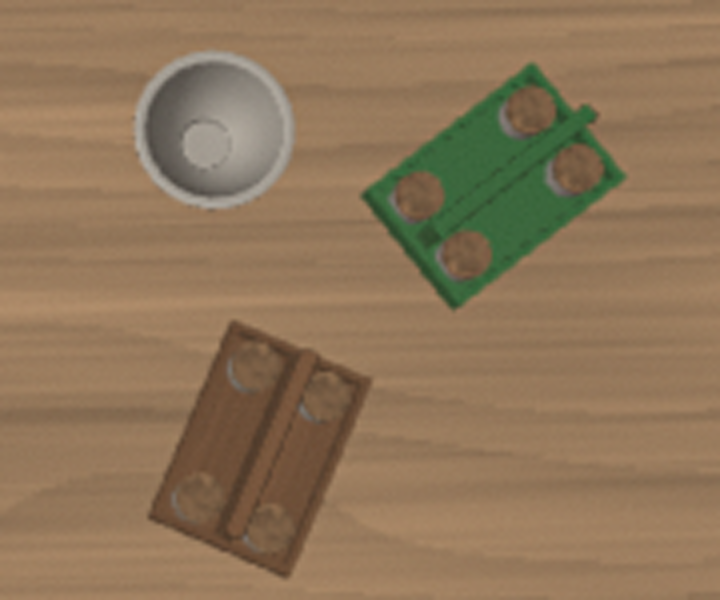

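```bash
python3 - <<'E'
from h import *
S,T=cal("scene"),cal("top")
T1=lambda x,y:(140+x/4,175+y/4)
S1=lambda x,y:(290+x/4,270+y/3)
print("cap tri",tri(T,T1(184,148.5),S,S1(311.5,298)), atz(T,T1(184,148.5),.112))
c=atz(T,T1(184,148.5),.112)
# plate corners z=.012
for n,p in dict(a=(322,34),b=(348,291),c=(122,319)).items(): print("plate",n,atz(T,T1(*p),.012))
# bar
far=tri(T,T1(374,526),S,S1(594,33)); print("lip",far)
print("pad far",tri(T,T1(353,488),S,S1(568,58)),"pad near",tri(T,T1(286,353),S,S1(472,148)))
pf=atz(T,T1(353,488),.103);pn=atz(T,T1(286,353),.103);print(pf,pn,(pf+pn)/2,np.degrees(np.arctan2(*(pf-pn)[1::-1])))
print("dist",np.linalg.norm(((pf+pn)/2-c)[:2]),np.degrees(np.arctan2(*((pf+pn)/2-c)[1::-1])))
# caddy
T2=lambda x,y:(340+x/4,150+y/4)
print("board ends",atz(T,T2(310,350),.064),atz(T,T2(236,535),.064))
im=cv2.imread("pics/scene0.png")
cv2.imwrite("pics/sc2.png",cv2.resize(im[170:250,160:340],None,fx=4,fy=4,interpolation=cv2.INTER_CUBIC))
cv2.imwrite("pics/sc3.png",cv2.resize(im[340:410,325:415],None,fx=8,fy=8,interpolation=cv2.INTER_CUBIC))
im=cv2.imread("pics/top0.png")
cv2.imwrite("pics/tc3.png",cv2.resize(im[180:220,150:200],None,fx=12,fy=12,interpolation=cv2.INTER_CUBIC))
E
```

```text
cap tri (array([0.6213, 0.1575, 0.1018]), np.float64(0.0018147897759859687)) [0.6204 0.1549 0.112 ]
plate a [0.7001 0.0969 0.012 ]
plate b [0.5524 0.0831 0.012 ]
plate c [0.5395 0.2109 0.012 ]
lip (array([0.4193, 0.0591, 0.0992]), np.float64(0.0032821711818742058))
pad far (array([0.4398, 0.0696, 0.0988]), np.float64(0.0020364475518092136)) pad near (array([0.5119, 0.1042, 0.0981]), np.float64(0.0010637447702886494))
[0.4405 0.0683 0.103 ] [0.5119 0.1031 0.103 ] [0.4762 0.0857 0.103 ] -154.06833002444833
dist 0.15992186053537955 -154.37254408897522
board ends [ 0.5604 -0.3379  0.064 ] [ 0.4614 -0.2941  0.064 ]
```

View pics/sc2.png

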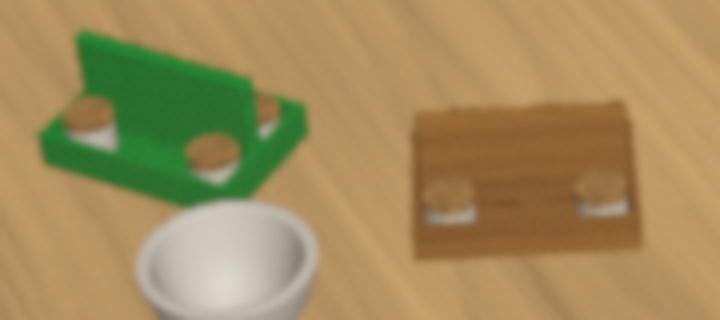

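View pics/sc3.png

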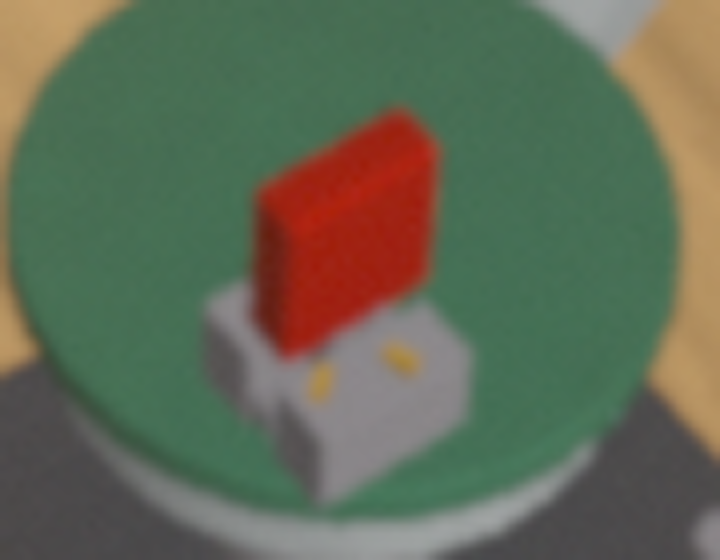

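View pics/tc3.png

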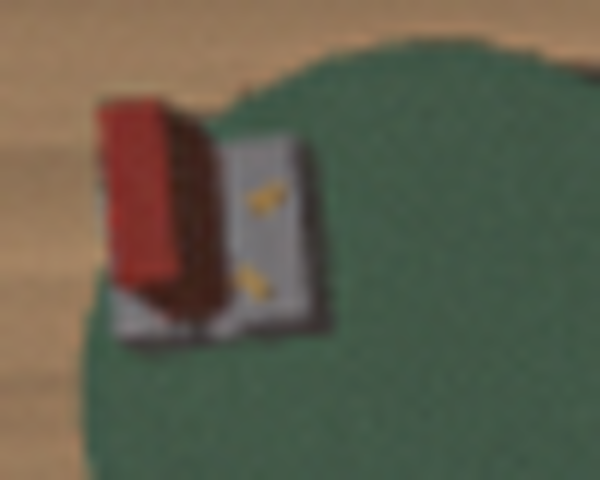

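```bash
cat >> h.py <<'E'
from scipy.spatial.transform import Rotation as Rn
def tool():
    s=manip.get_state(); q=s["ee_rot"]; return s["position"],Rn.from_quat([q[1],q[2],q[3],q[0]]).as_matrix(),s
def go(target,zang=None):
    """shift mm in tool axes, turn needed about tool x so that tool z has world yaw zang (deg) mod 180"""
    p,R,s=tool(); d=R.T@(np.asarray(target)-p)*1000
    cur=np.degrees(np.arctan2(R[1,2],R[0,2])); out=[d.round(1),"zyaw",round(cur,2)]
    if zang is not None:
        w=(zang-cur+90)%180-90; out+=["turn rad",round(-np.radians(w),4)]
    print(*out,"q6",s["qpos"][5].round(3),"q1",s["qpos"][0].round(3)); return d
E
python3 - <<'E'
from h import *
S,T,W=cal("scene"),cal("top"),cal("wrist")
p,R,s=tool(); print(R,p)
print("cam in tool",R.T@(-W["R"].T@W["t"]-p)*1000); print("cam axis",R.T@W["R"].T)
T3=lambda x,y:(150+x/12,180+y/12); S3=lambda x,y:(325+x/8,340+y/8)
print("pin top",atz(T,T3(140,190),.177),tri(T,T3(140,190),S,S3(348,167)))
a,b=atz(T,T3(130,100),.177),atz(T,T3(146,282),.177);print(a,b,np.degrees(np.arctan2(*(a-b)[1::-1])))
print("pin model 5.4",)
T2=lambda x,y:(340+x/4,150+y/4)
S2=lambda x,y:(160+x/4,170+y/4)
print("board",tri(T,T2(310,350),S,S2(414,108)),tri(T,T2(236,535),S,S2(625,103)))
print("jar",atz(T,(323.7,188),.085),"mortar",atz(T,(393.5,182),.055),"brush",atz(T,(264,285),.01),atz(T,(322,327),.01))
go([.644,.189,.25],95.4)
go([.476,.086,.25],115.8)
go([.511,-.316,.25],66)
E
```

```text
[[ 0.0001  0.8917  0.4527]
 [-0.0001  0.4527 -0.8917]
 [-1.      0.      0.0001]] [ 0.2603 -0.5127  0.2314]
cam in tool [-142.9764   78.0488    0.8175]
cam axis [[-0.0006 -0.3022  0.9532]
 [-0.0004 -0.9532 -0.3022]
 [ 1.     -0.0006  0.0005]]
pin top [0.6446 0.1902 0.177 ] (array([0.6446, 0.1912, 0.1743]), np.float64(0.0010647863069474825))
[0.6599 0.1919 0.177 ] [0.629  0.1891 0.177 ] 5.192582915790462
pin model 5.4
board (array([ 0.5603, -0.3375,  0.0673]), np.float64(0.0005119496049050421)) (array([ 0.4608, -0.294 ,  0.0621]), np.float64(0.001401049212560307))
jar [ 0.6701 -0.137   0.085 ] mortar [ 0.6855 -0.2917  0.055 ] brush [0.4668 0.0009 0.01  ] [ 0.3708 -0.1269  0.01  ]
[ -18.7  659.8 -452. ] zyaw -63.08 turn rad 0.3755 q6 -0.121 q1 -1.222
[ -18.7  463.4 -436.2] zyaw -63.08 turn rad 0.0195 q6 -0.121 q1 -1.222
[-18.7 312.6 -61.9] zyaw -63.08 turn rad 0.8886 q6 -0.121 q1 -1.222
```

>>> move_arm(
  rows=[
    [[-2, 33, -23], 0.05, 60],
    [[-4, 66, -45], 0.1, 60],
    [[-6, 99, -68], 0.15, 60],
    [[-8, 132, -90], 0.2, 60],
    [[-10, 165, -113], 0.25, 40],
    [[-12, 198, -136], 0.3, 40],
    [[-13, 231, -158], 0.34, 40],
    [[-14, 264, -181], 0.376, 40],
  ],
  force=60,
)

```text
clock: 1.62
position: [0.4144, -0.2302, 0.2457]
ee_rot: [0.523, 0.477, 0.522, -0.477]
contact_force: [1.1, -1.0, -0.6]
width: 0.04
```

```bash
python3 - <<'E'
from h import *
go([.644,.189,.245],95.4); print(tool()[0])
E
```

```text
[   0.6  266.9 -396.5] zyaw -84.76 turn rad -0.0028 q6 0.825 q1 -0.654
[ 0.4144 -0.2302  0.2457]
```

>>> move_arm(
  rows=[
    [[0, 21, -31], 0, 40],
    [[0, 42, -62], 0, 40],
    [[0, 63, -93], 0, 40],
    [[0, 84, -125], 0, 40],
    [[0, 105, -157], 0, 40],
    [[0, 126, -188], 0, 40],
    [[0, 147, -218], 0, 40],
    [[0, 168, -249], 0, 40],
  ],
)

```text
clock: 2.28
position: [0.5596, 0.0349, 0.2458]
ee_rot: [0.523, 0.477, 0.522, -0.476]
contact_force: [0.6, 0.5, 0.1]
width: 0.04
```

>>> move_arm(
  rows=[
    [[0, 24, -36], 0, 40],
    [[0, 48, -72], 0, 40],
    [[0, 72, -108], 0, 40],
    [[0, 99, -147], 0, 40],
    [[0, 99, -147], 0, 40],
    [[0, 99, -147], 0, 40],
  ],
)

```text
clock: 2.78
position: [0.6459, 0.1938, 0.2446]
ee_rot: [0.524, 0.476, 0.523, -0.475]
contact_force: [0.4, 0.3, -0.5]
width: 0.0396
```

```bash
python3 - <<'E'
from h import *
go([.644,.189,.245],95.4); print(tool()[0])
im=viewer.get_image("wrist"); cv2.imwrite("pics/w1.png",im[:,:,::-1])
W=cal("wrist"); print(proj(W,[.6445,.1902,.177]),proj(W,[.6446,.1902,.139]))
np.savez("w1.npz",**W)
E
```

```text
[-0.4 -2.4  4.6] zyaw -84.52 turn rad 0.0014 q6 1.664 q1 0.188
[0.6459 0.1938 0.2446]
[322.5789 254.4733] [322.3498 236.3625]
```

View pics/w1.png

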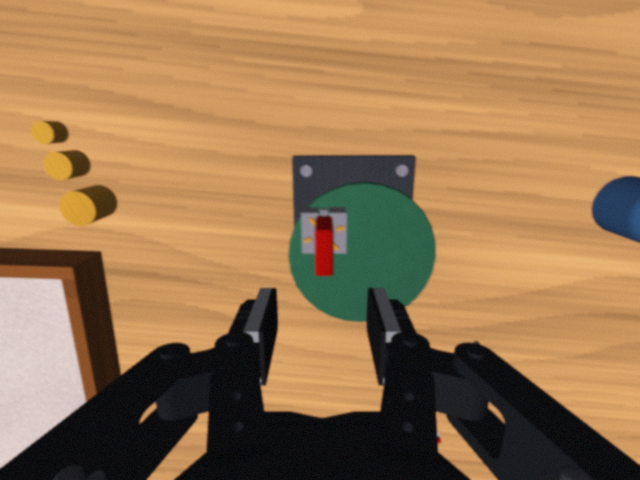

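```bash
python3 - <<'E'
from h import *
go([.6445,.1895,.145],95.4)
E
```

```text
[99.8 -0.5  1.7] zyaw -84.6 turn rad -0.0001 q6 1.663 q1 0.186
```

>>> move_arm(
  rows=[
    [[20, -0.5, 2], 0, 40],
    [[40, -0.5, 2], 0, 40],
    [[60, -0.5, 2], 0, 40],
    [[80, -0.5, 2], 0, 40],
    [[95, -0.5, 2], 0, 40],
    [[100, -0.5, 2], 0, 40],
    [[100, -0.5, 2], 0, 40],
  ],
)

```text
clock: 3.42
position: [0.643, 0.1873, 0.1436]
ee_rot: [0.522, 0.475, 0.523, -0.478]
contact_force: [-0.1, -1.2, 1.0]
width: 0.0403
```

```bash
python3 - <<'E'
from h import *
for n in ["wrist","scene"]:
    im=viewer.get_image(n); cv2.imwrite(f"pics/{n}2.png",im[:,:,::-1])
go([.6445,.1895,.145],95.4)
a=cv2.imread("pics/scene2.png")[300:420,300:460]; cv2.imwrite("pics/s2.png",cv2.resize(a,None,fx=5,fy=5))
E
```

```text
[ 1.  -0.2 -1.3] zyaw -84.67 turn rad -0.0012 q6 1.66 q1 0.182
```

View pics/wrist2.png

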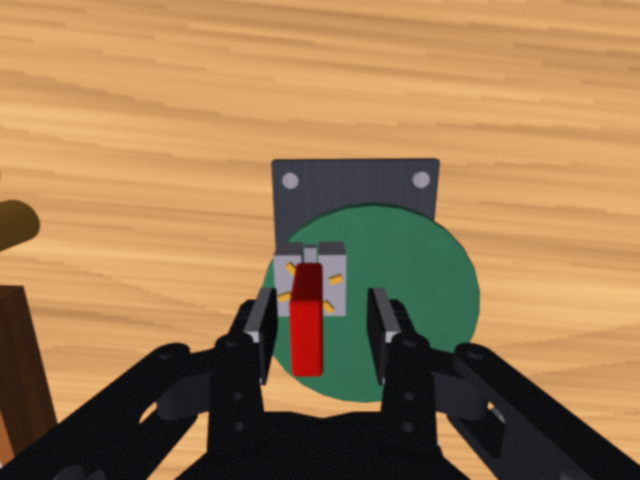

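View pics/s2.png

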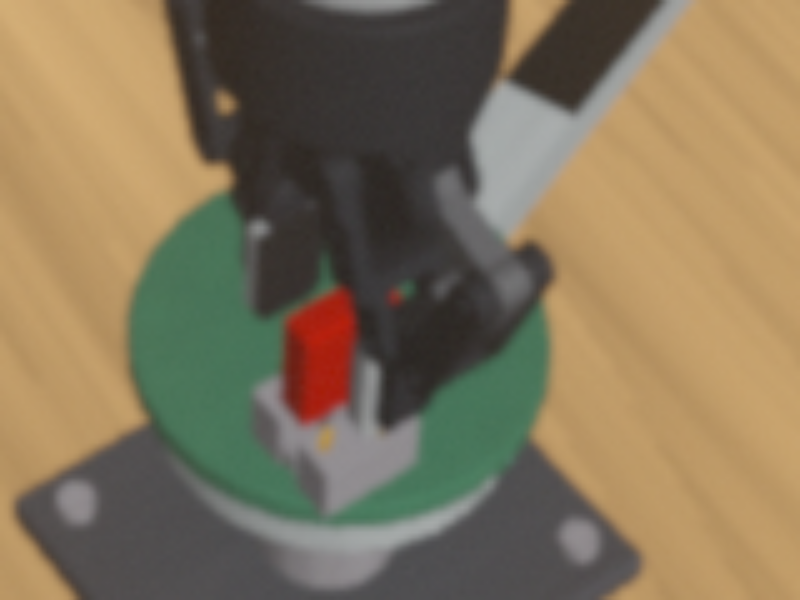

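>>> move_arm(
  rows=[
    [[0, 0, -3], 0, 40],
    [[0, 0, -4.5], 0, 40],
    [[0, 0, -4.5], 0, 40],
    [[0, 0, -4.5], 0, 40],
    [[0, 0, -4.5], 0, 40],
    [[0, 0, -4.5], 0, 40],
  ],
)

```text
clock: 4.02
position: [0.6444, 0.1928, 0.1461]
ee_rot: [0.524, 0.476, 0.522, -0.476]
contact_force: [0.1, -0.3, -0.4]
width: 0.0402
```

```bash
python3 - <<'E'
from h import *
print(tool()[0]);W=cal("wrist")
im=viewer.get_image("wrist"); cv2.imwrite("pics/w3.png",cv2.resize(im[220:400,220:430,::-1],None,fx=3,fy=3))
print(tool()[0])
for X in ([.6445,.1927,.177],[.6605,.1927,.177],[.6285,.1927,.177]): print(proj(W,X))
E
```

```text
[0.6444 0.1928 0.1461]
[0.6444 0.1928 0.146 ]
[320.9664 346.5424]
[325.0987 308.1049]
[317.1266 382.2587]
```

View pics/w3.png

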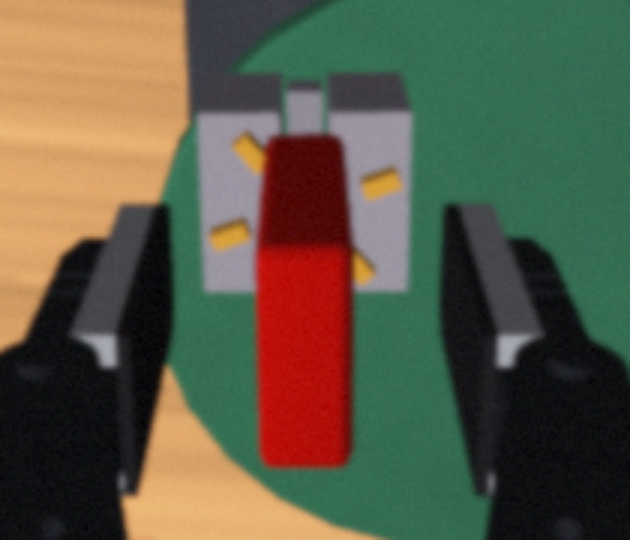

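>>> move_arm(
  rows=[
    [[1.5, 1.5, 0], 0, 40],
    [[1.5, 1.5, 0], 0, 20],
    [[1.5, 1.5, 0], 0, 5],
    [[1.5, 1.5, 0], 0, 5],
    [[1.5, 1.5, 0], 0, 5],
    [[1.5, 1.5, 0], 0, 5],
  ],
  force=60,
)

```text
clock: 4.57
position: [0.6458, 0.1932, 0.1444]
ee_rot: [0.524, 0.476, 0.522, -0.476]
contact_force: [0.2, 1.6, -0.2]
width: 0.0113
```

```bash
python3 - <<'E'
from h import *
p,R,s=tool();print(p,s["contact_force"],s["moment"],s["width"]);go([.645,.192,.145],95.4)
E
```

```text
[0.6458 0.1932 0.1444] [ 0.2427  1.5994 -0.1867] [ 0.1979 -0.0011  0.1866] 0.011323647236424096
[-0.6 -0.9  1.1] zyaw -84.63 turn rad -0.0006 q6 1.666 q1 0.189
```

Gripped (11.3 mm). Lift 24 mm.

>>> move_arm(
  rows=[
    [[-6, 0, 0], 0, 5],
    [[-12, 0, 0], 0, 5],
    [[-18, 0, 0], 0, 5],
    [[-23, 0, 0], 0, 5],
    [[-24, 0, 0], 0, 5],
    [[-24, 0, 0], 0, 5],
    [[-24, 0, 0], 0, 5],
  ],
)

```text
clock: 5.15
position: [0.6457, 0.1931, 0.168]
ee_rot: [0.524, 0.476, 0.522, -0.476]
contact_force: [3.3, 0.7, -8.9]
width: 0.0113
```

```bash
python3 - <<'E'
from h import *
p,R,s=tool();print(p,s["contact_force"],s["moment"],s["width"])
im=viewer.get_image("wrist"); cv2.imwrite("pics/w4.png",cv2.resize(im[220:400,220:430,::-1],None,fx=3,fy=3))
E
```

```text
[0.6457 0.1931 0.168 ] [ 3.3323  0.6821 -8.8903] [ 0.2181 -0.4151  0.2394] 0.011277231307379933
```

View pics/w4.png

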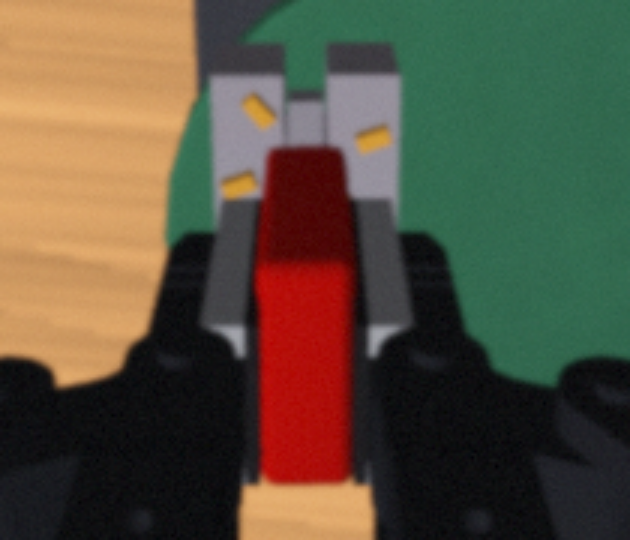

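>>> move_arm(
  rows=[
    [[0, 0, 0], -0.11, 5],
    [[0, 0, 0], -0.22, 5],
    [[0, 0, 0], -0.33, 5],
    [[0, 0, 0], -0.44, 5],
    [[0, 0, 0], -0.55, 5],
    [[0, 0, 0], -0.66, 5],
    [[0, 0, 0], -0.66, 5],
  ],
)

```text
clock: 5.78
position: [0.6457, 0.1931, 0.1675]
ee_rot: [0.649, 0.28, 0.649, -0.281]
contact_force: [2.4, 0.7, -10.5]
width: 0.0108
```

```bash
python3 - <<'E'
from h import *
p,R,s=tool();print(p,s["contact_force"],s["moment"],s["width"]);go([.6457,.1931,.168],95.38+75)
E
```

```text
[0.6457 0.1931 0.1675] [  2.4313   0.6512 -10.5467] [ 0.2342 -0.4903  0.0183] 0.01084735679664283
[-0.5 -0.   0.1] zyaw -46.75 turn rad -0.648 q6 1.005 q1 0.188
```

>>> move_arm(
  rows=[
    [[0, 0, 0], -0.11, 5],
    [[0, 0, 0], -0.22, 5],
    [[0, 0, 0], -0.33, 5],
    [[0, 0, 0], -0.44, 5],
    [[0, 0, 0], -0.55, 5],
    [[0, 0, 0], -0.66, 5],
    [[0, 0, 0], -0.66, 5],
    [[0, 0, 0], -0.66, 5],
  ],
)

```text
clock: 6.45
position: [0.6457, 0.1932, 0.1673]
ee_rot: [0.705, 0.056, 0.705, -0.057]
contact_force: [2.3, 0.6, -9.0]
width: 0.0114
```

```bash
python3 - <<'E'
from h import *
p,R,s=tool();print(p,s["contact_force"],s["moment"],s["width"]);go([.6457,.1931,.168],95.38+75)
im=viewer.get_image("wrist"); cv2.imwrite("pics/w5.png",cv2.resize(im[220:400,220:430,::-1],None,fx=3,fy=3))
im=viewer.get_image("scene"); cv2.imwrite("pics/s5.png",cv2.resize(im[310:420,310:440,::-1],None,fx=5,fy=5))
E
```

```text
[0.6457 0.1932 0.1673] [ 2.3391  0.5891 -9.0155] [ 0.2482 -0.479  -0.0073] 0.01138973333634887
[-0.7 -0.1  0. ] zyaw -9.21 turn rad 0.0071 q6 0.35 q1 0.188
```

View pics/w5.png

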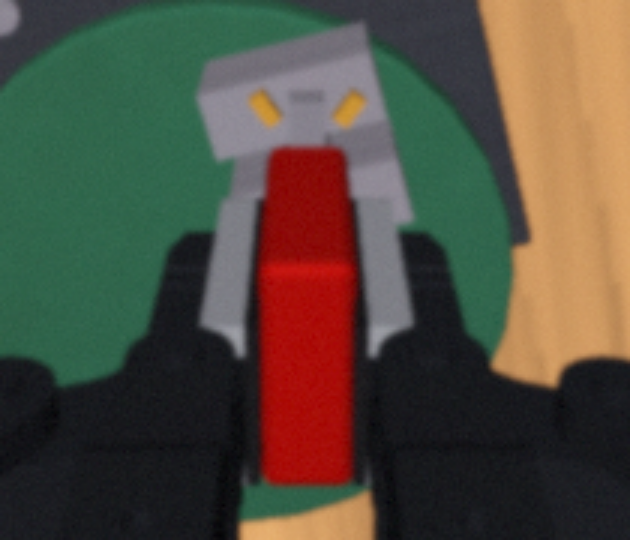

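View pics/s5.png

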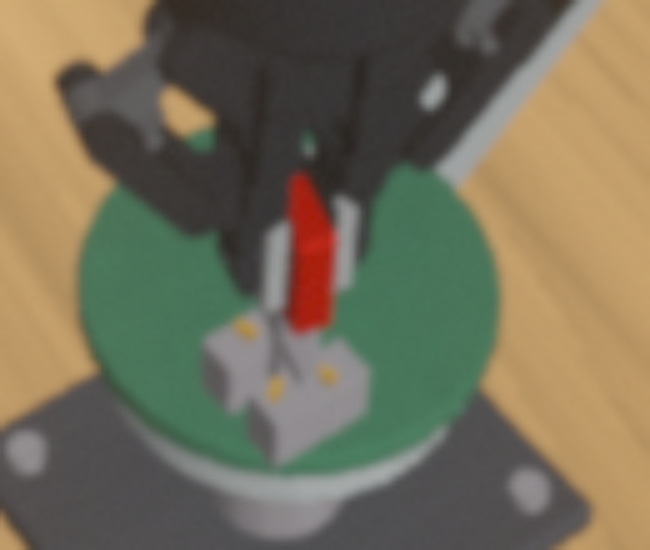

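>>> move_arm(
  rows=[
    [[3, 0, 0], 0, 5],
    [[6, 0, 0], 0, 5],
    [[7, 0, 0], 0, 5],
    [[7, 0, 0], 0, 5],
  ],
)

```text
clock: 6.88
position: [0.6457, 0.1932, 0.1604]
ee_rot: [0.705, 0.056, 0.705, -0.057]
contact_force: [1.4, 0.6, -8.2]
width: 0.0113
```

```bash
python3 - <<'E'
from h import *
p,R,s=tool();print(p,s["contact_force"],s["moment"],s["width"])
E
```

```text
[0.6457 0.1932 0.1604] [ 1.3899  0.6272 -8.2267] [ 0.2517 -0.3731 -0.0319] 0.011345603932850678
```

>>> move_arm(
  rows=[
    [[1, 0, 0], 0, 5],
    [[1.5, 0, 0], 0, 5],
    [[1.5, 0, 0], 0, 5],
  ],
)

```text
clock: 7.13
position: [0.6457, 0.1932, 0.1604]
ee_rot: [0.705, 0.056, 0.704, -0.057]
contact_force: [-1.4, 0.0, 1.2]
width: 0.0112
```

>>> move_arm(
  rows=[
    [[0, 0, 0], 0, 15],
    [[0, 0, 0], 0, 25],
    [[0, 0, 0], 0, 40],
    [[0, 0, 0], 0, 40],
    [[-20, 0, 0], 0, 40],
    [[-40, 0, 0], 0, 40],
    [[-60, 0, 0], 0, 40],
    [[-60, 0, 0], 0, 40],
  ],
)

```text
clock: 7.8
position: [0.648, 0.1937, 0.2251]
ee_rot: [0.708, 0.057, 0.701, -0.056]
contact_force: [0.4, 0.5, 1.0]
width: 0.0401
```

```bash
python3 - <<'E'
from h import *
p,R,s=tool();print(p,s["contact_force"],s["width"])
im=viewer.get_image("wrist"); cv2.imwrite("pics/w6.png",cv2.resize(im[180:400,220:430,::-1],None,fx=2.7,fy=2.7))
im=viewer.get_image("scene"); cv2.imwrite("pics/s6.png",cv2.resize(im[310:420,310:440,::-1],None,fx=5,fy=5))
go([.476,.086,.222],115.8)
E
```

```text
[0.648  0.1937 0.2251] [0.3977 0.482  0.9592] 0.04007882870240037
[  -1.3 -133.1 -150.7] zyaw -9.18 turn rad 0.9603 q6 0.349 q1 0.189
```

View pics/w6.png

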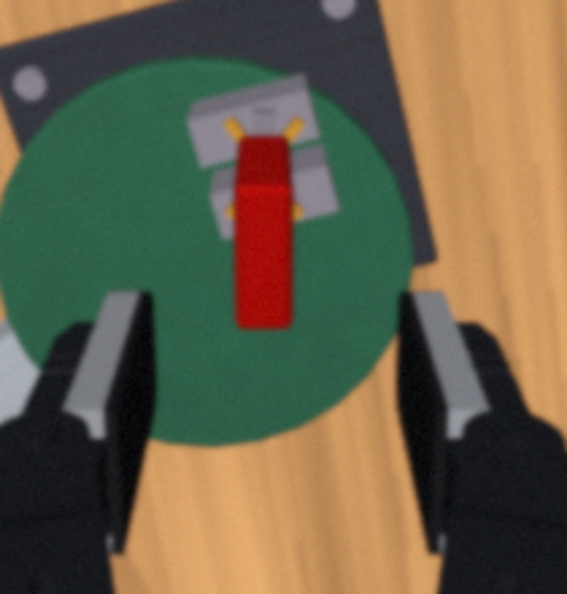

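View pics/s6.png

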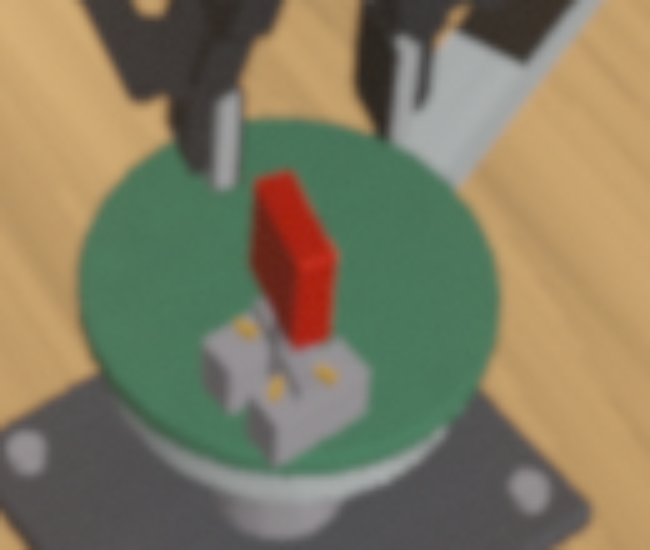

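>>> move_arm(
  rows=[
    [[-8, -18, -20], 0.12, 50],
    [[-10, -36, -41], 0.24, 50],
    [[-10, -54, -61], 0.36, 50],
    [[-10, -72, -82], 0.48, 50],
    [[-10, -90, -102], 0.6, 50],
    [[-10, -108, -122], 0.72, 50],
    [[-10, -122, -138], 0.84, 50],
    [[-10, -133, -151], 0.96, 50],
  ],
)

```text
clock: 8.57
position: [0.4728, 0.0852, 0.2291]
ee_rot: [0.598, 0.377, 0.598, -0.378]
contact_force: [0.0, 0.3, 0.3]
width: 0.0499
```

>>> move_arm(
  rows=[
    [[0, 0, 0], 0, 50],
    [[0, 0, 0], 0, 50],
    [[0, 0, 0], 0, 50],
  ],
)

```text
clock: 8.82
position: [0.4731, 0.0854, 0.2285]
ee_rot: [0.598, 0.377, 0.598, -0.378]
contact_force: [0.2, -0.5, 0.2]
width: 0.0499
```

```bash
python3 - <<'E'
from h import *
W=cal("wrist");print(tool()[0])
im=viewer.get_image("wrist"); cv2.imwrite("pics/w7.png",im[:,:,::-1])
go([.476,.086,.222],115.8)
np.savez("w7.npz",**W)
print(proj(W,[.4762,.0857,.103]))
E
```

```text
[0.4731 0.0854 0.2285]
[6.6 2.4 0.7] zyaw -64.45 turn rad -0.0043 q6 1.16 q1 0.035
[321.8344 224.4389]
```

View pics/w7.png

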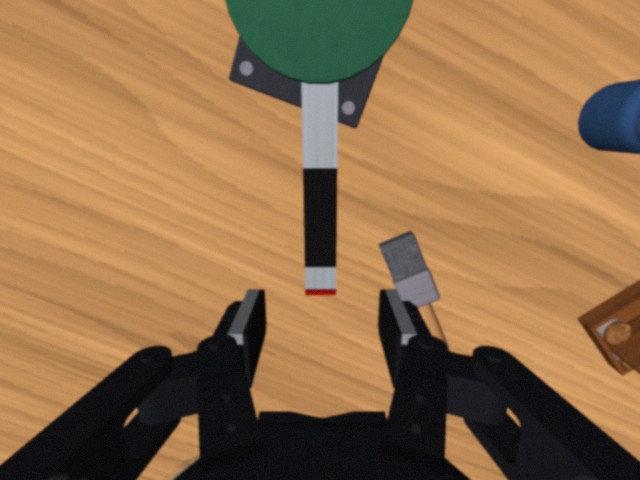

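>>> move_arm(
  rows=[
    [[25, 2, -1.5], 0, 50],
    [[50, 2, -1.5], 0, 50],
    [[75, 2, -1.5], 0, 50],
    [[100, 2, -1.5], 0, 50],
    [[125, 2, -1.5], 0, 50],
    [[145, 2, -1.5], 0, 50],
    [[154, 2, -1.5], 0, 50],
    [[154, 2, -1.5], 0, 50],
  ],
)

```text
clock: 9.53
position: [0.4737, 0.0879, 0.0723]
ee_rot: [0.597, 0.375, 0.6, -0.378]
contact_force: [-0.7, 0.5, 0.1]
width: 0.05
```

>>> move_arm(
  rows=[
    [[0, 0, 0], 0, 35],
    [[0, 0, 0], 0, 20],
    [[0, 0, 0], 0, 20],
    [[0, 0, 0], 0, 20],
    [[0, 0, 0], 0, 20],
  ],
  force=40,
)

```text
clock: 9.95
position: [0.475, 0.0879, 0.0731]
ee_rot: [0.598, 0.376, 0.599, -0.377]
contact_force: [2.3, -1.9, -1.9]
width: 0.0258
```

```bash
python3 - <<'E'
from h import *
p,R,s=tool();print(p,s["contact_force"],s["moment"],s["width"])
zy=np.degrees(np.arctan2(R[1,2],R[0,2]));print(zy)
im=viewer.get_image("wrist"); cv2.imwrite("pics/w8.png",im[:,:,::-1])
c=np.array([.6215,.157]); r=p[:2]-c; print(np.linalg.norm(r),np.degrees(np.arctan2(r[1],r[0])))
# arc waypoints in tool frame; y=radial dir?
for k in range(1,11):
    a=k*0.11
    Rz=np.array([[np.cos(a),-np.sin(a)],[np.sin(a),np.cos(a)]])
    d=np.r_[Rz@r-r,0]; print(k,(R.T@d*1000).round(1),-round(a,2))
E
```

```text
[0.475  0.0879 0.0731] [ 2.321  -1.8689 -1.8995] [ 0.0113 -0.186   0.0921] 0.02576407633621288
-64.36598606874736
0.1619828406692128 -154.76079530478088
1 [ 0.   0.9 17.8] -0.11
2 [-0.   3.7 35.4] -0.22
3 [-0.   8.4 52.5] -0.33
4 [-0.  15.  69.1] -0.44
5 [-0.  23.3 84.8] -0.55
6 [-0.1 33.3 99.5] -0.66
7 [ -0.1  44.9 113.1] -0.77
8 [ -0.1  57.9 125.2] -0.88
9 [ -0.2  72.2 135.9] -0.99
10 [ -0.2  87.5 145. ] -1.1
```

View pics/w8.png

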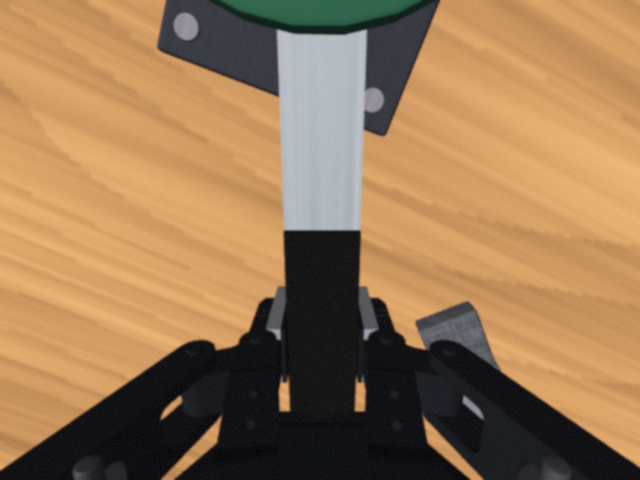

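>>> move_arm(
  rows=[
    [[0, 0.3, 9], -0.055, 20],
    [[0, 2, 26.5], -0.165, 20],
    [[0, 6, 44], -0.275, 20],
    [[0, 11.5, 61], -0.385, 20],
    [[0, 19, 77], -0.495, 20],
    [[0, 28, 92], -0.605, 20],
    [[0, 33.3, 99.5], -0.66, 20],
    [[0, 33.3, 99.5], -0.66, 20],
  ],
)

```text
clock: 10.67
position: [0.5496, 0.0124, 0.0731]
ee_rot: [0.688, 0.162, 0.689, -0.163]
contact_force: [1.3, 3.5, 0.7]
width: 0.0256
```

```bash
python3 - <<'E'
from h import *
p,R,s=tool();print(p,s["contact_force"],s["moment"],s["width"])
zy=np.degrees(np.arctan2(R[1,2],R[0,2]));print(zy)
c=np.array([.6215,.157]); r=p[:2]-c; ang=np.degrees(np.arctan2(r[1],r[0])); print(np.linalg.norm(r),ang,np.radians(ang+154.76))
for a in [.06,.12,.18,.24,.3,.36,.42,.44,.46,.48]:
    Rz=np.array([[np.cos(a),-np.sin(a)],[np.sin(a),np.cos(a)]])
    d=np.r_[Rz@r-r,0]; print((R.T@d*1000).round(1),-round(a,2))
E
```

```text
[0.5496 0.0124 0.0731] [1.3397 3.5397 0.697 ] [ 0.2665 -0.209   0.308 ] 0.025552301191367508
-26.54729134195251
0.16147582256935167 -116.45538162751878 0.6685417093197089
[-0.   0.3  9.7] -0.06
[-0.   1.2 19.3] -0.12
[-0.   2.7 28.9] -0.18
[-0.   4.7 38.4] -0.24
[-0.1  7.3 47.7] -0.3
[-0.1 10.4 56.9] -0.36
[-0.1 14.1 65.8] -0.42
[-0.1 15.5 68.8] -0.44
[-0.1 16.9 71.7] -0.46
[-0.1 18.4 74.5] -0.48
```

>>> move_arm(
  rows=[
    [[0, 0.3, 9.7], -0.06, 20],
    [[0, 2, 24], -0.15, 20],
    [[0, 4.7, 38.4], -0.24, 20],
    [[0, 8.2, 51], -0.32, 20],
    [[0, 12.5, 62.5], -0.4, 20],
    [[0, 14.8, 67.3], -0.43, 20],
    [[0, 15.5, 68.8], -0.44, 20],
    [[0, 15.5, 68.8], -0.44, 20],
  ],
)

```text
clock: 11.33
position: [0.618, -0.0045, 0.0731]
ee_rot: [0.707, 0.008, 0.707, -0.009]
contact_force: [1.7, -0.8, -1.8]
width: 0.0252
```

```bash
python3 - <<'E'
from h import *
p,R,s=tool();print(p,s["contact_force"],s["moment"],s["width"])
zy=np.degrees(np.arctan2(R[1,2],R[0,2]));print(zy)
c=np.array([.6215,.157]); r=p[:2]-c; ang=np.degrees(np.arctan2(r[1],r[0])); print(np.linalg.norm(r),ang,np.radians(ang+154.76),np.radians(zy+64.37))
E
```

```text
[ 0.618  -0.0045  0.0731] [ 1.6933 -0.8493 -1.7613] [-0.2876 -0.2547 -0.0796] 0.02517478179929178
-1.4065935451113372
0.1615193312965711 -91.22952721954356 1.1088159253676015 1.0989187509092577
```

>>> move_arm(
  rows=[
    [[0, 0, 0], 0, 35],
    [[0, 0, 0], 0, 50],
    [[0, 0, 0], 0, 50],
    [[-20, 0, 0], 0, 50],
    [[-50, 0, 0], 0, 50],
    [[-90, 0, 0], 0, 50],
    [[-130, 0, 0], 0, 50],
    [[-165, 0, 0], 0, 50],
  ],
)

```text
clock: 12.0
position: [0.6178, -0.0042, 0.2409]
ee_rot: [0.707, 0.008, 0.707, -0.009]
contact_force: [0.6, -0.4, -0.0]
width: 0.0501
```

```bash
python3 - <<'E'
from h import *
for n in ["wrist","scene","top"]:
    W=cal(n)
    im=viewer.get_image(n); cv2.imwrite(f"pics/{n}9.png",im[:,:,::-1])
    np.savez(f"{n}9.npz",**W)
print(tool()[0]);go([.511,-.316,.25],66)
E
```

```text
[ 0.6197 -0.0044  0.2424]
[  -7.9 -314.2 -100.9] zyaw -1.42 turn rad -1.1767 q6 -0.094 q1 -0.119
```

View pics/wrist9.png

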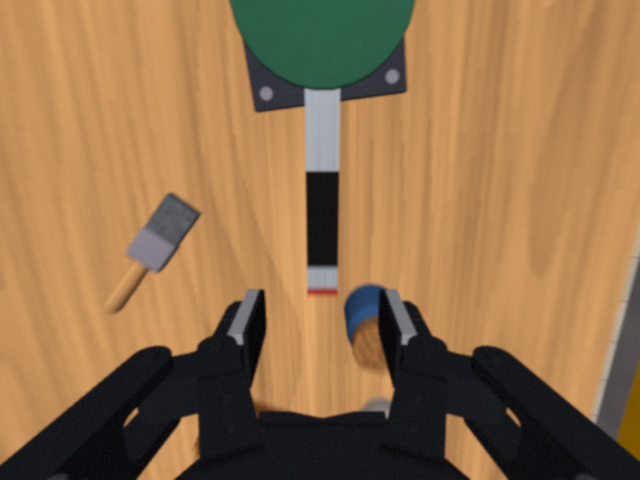

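View pics/top9.png

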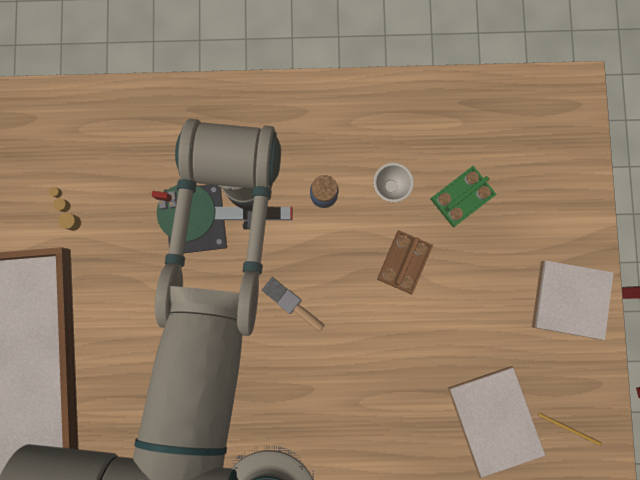

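View pics/scene9.png

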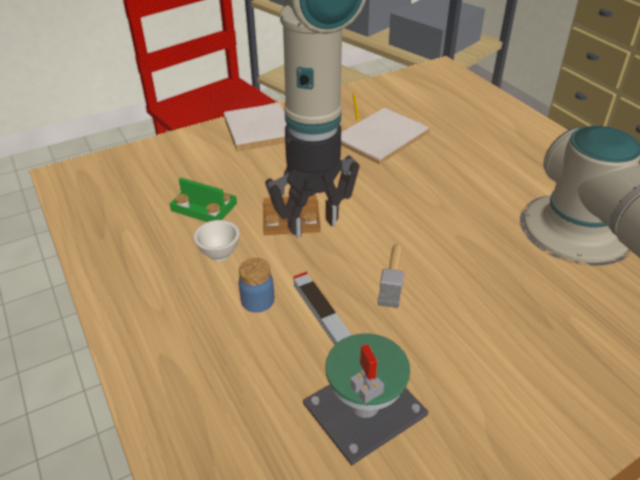

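>>> move_arm(
  rows=[
    [[-4, -33, -10], -0.12, 40],
    [[-8, -66, -21], -0.24, 40],
    [[-8, -99, -32], -0.36, 40],
    [[-8, -132, -42], -0.48, 40],
    [[-8, -165, -53], -0.6, 30],
    [[-8, -198, -64], -0.72, 30],
    [[-8, -231, -74], -0.84, 30],
    [[-8, -264, -85], -0.96, 30],
  ],
)

```text
clock: 12.82
position: [0.5264, -0.2669, 0.2484]
ee_rot: [0.632, -0.321, 0.629, 0.32]
contact_force: [-0.5, 0.2, 0.5]
width: 0.0301
```

```bash
python3 - <<'E'
from h import *
go([.511,-.316,.23],66)
E
```

```text
[ 18.3 -16.4 -48.8] zyaw 53.91 turn rad -0.211 q6 -1.53 q1 -0.589
```

>>> move_arm(
  rows=[
    [[9, -8, -24], -0.11, 30],
    [[18, -16, -45], -0.2, 30],
    [[18, -16, -49], -0.21, 30],
    [[18, -16, -49], -0.21, 30],
    [[18, -16, -49], -0.21, 30],
  ],
)

```text
clock: 13.23
position: [0.5102, -0.315, 0.2295]
ee_rot: [0.595, -0.384, 0.592, 0.384]
contact_force: [0.6, -0.2, -0.1]
width: 0.0299
```

```bash
python3 - <<'E'
from h import *
W=cal("wrist");go([.511,-.316,.23],66)
im=viewer.get_image("wrist"); cv2.imwrite("pics/w10.png",im[:,:,::-1]); np.savez("w10.npz",**W)
go([.511,-.316,.23],66)
for X in ([.5604,-.3379,.064],[.4614,-.2941,.064],[.511,-.316,.064]): print(proj(W,X))
E
```

```text
[-0.5 -1.2 -0.6] zyaw 65.83 turn rad -0.0029 q6 -1.822 q1 -0.672
[ 0.  -0.9 -1.1] zyaw 65.91 turn rad -0.0016 q6 -1.822 q1 -0.671
[320.8923 269.8994]
[320.0717 152.7209]
[320.5489 214.4543]
```

View pics/w10.png

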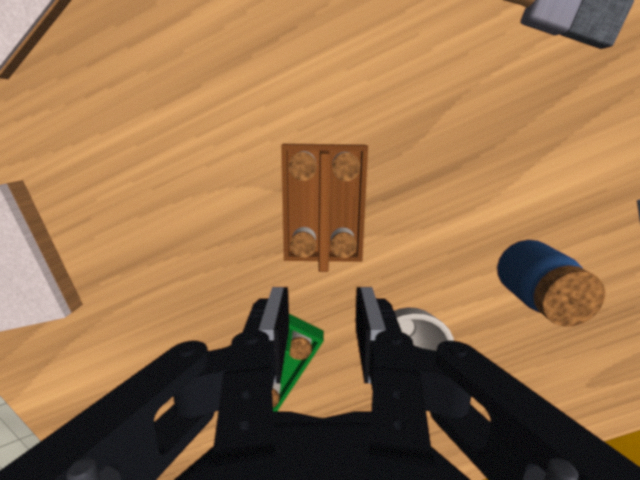

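>>> move_arm(
  rows=[
    [[25, -1, 2.2], -0.005, 30],
    [[55, -1, 2.2], -0.005, 30],
    [[85, -1, 2.2], -0.005, 30],
    [[110, -1, 2.2], -0.005, 30],
    [[120, -1, 2.2], -0.005, 30],
    [[120, -1, 2.2], -0.005, 30],
    [[120, -1, 2.2], -0.005, 30],
  ],
)

```text
clock: 13.87
position: [0.5138, -0.3123, 0.1108]
ee_rot: [0.594, -0.387, 0.59, 0.386]
contact_force: [0.6, -0.8, 0.0]
width: 0.0298
```

```bash
python3 - <<'E'
from h import *
W=cal("wrist");go([.511,-.316,.035],66)
im=viewer.get_image("wrist"); cv2.imwrite("pics/w11.png",im[:,:,::-1]); np.savez("w11.npz",**W)
go([.511,-.316,.035],66)
for X in ([.5604,-.3379,.064],[.4614,-.2941,.064],[.511,-.316,.064]): print(proj(W,X))
E
```

```text
[75.7  1.4 -4.8] zyaw 66.24 turn rad 0.0043 q6 -1.823 q1 -0.664
[76.7  2.4 -4.3] zyaw 66.23 turn rad 0.004 q6 -1.823 q1 -0.665
[314.2121 341.3917]
[313.164  165.6062]
[313.8018 260.8128]
```

View pics/w11.png

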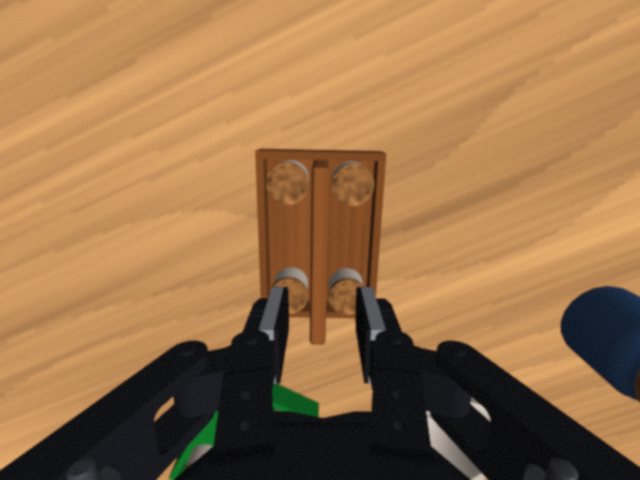

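>>> move_arm(
  rows=[
    [[20, 1.5, -1.4], 0.02, 30],
    [[40, 1.5, -1.4], 0.02, 30],
    [[60, 1.5, -1.4], 0.02, 30],
    [[72, 1.5, -1.4], 0.02, 30],
    [[76, 1.5, -1.4], 0.02, 30],
    [[76, 1.5, -1.4], 0.02, 30],
    [[76, 1.5, -1.4], 0.02, 30],
  ],
)

```text
clock: 14.5
position: [0.5141, -0.3145, 0.0373]
ee_rot: [0.599, -0.383, 0.594, 0.378]
contact_force: [-0.3, 0.4, 0.7]
width: 0.0301
```

```bash
python3 - <<'E'
from h import *
p,R,s=tool();print(p,s["contact_force"])
im=viewer.get_image("wrist"); cv2.imwrite("pics/w12.png",im[:,:,::-1])
im=viewer.get_image("scene"); cv2.imwrite("pics/s12.png",cv2.resize(im[130:270,210:390,::-1],None,fx=4,fy=4))
E
```

```text
[ 0.5141 -0.3145  0.0373] [-0.2836  0.3844  0.6914]
```

View pics/w12.png

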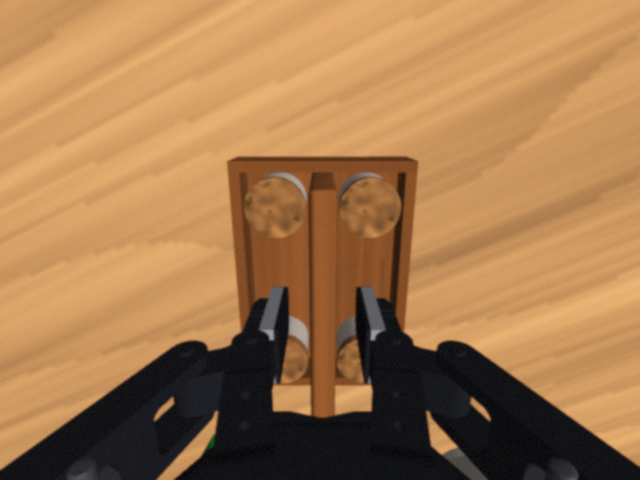

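View pics/s12.png

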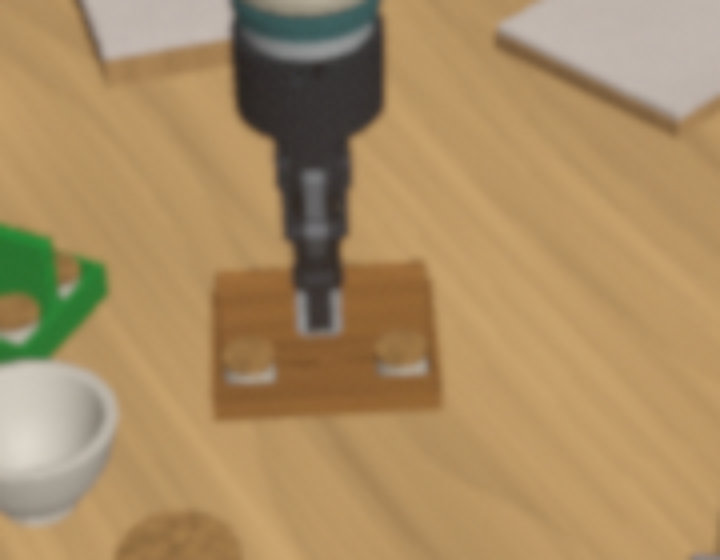

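>>> move_arm(
  rows=[
    [[1.5, 2, 0], 0, 30],
    [[1.5, 2, 0], 0, 30],
    [[1.5, 2, 0], 0, 20],
    [[1.5, 2, 0], 0, 4],
    [[1.5, 2, 0], 0, 4],
    [[1.5, 2, 0], 0, 4],
    [[1.5, 2, 0], 0, 4],
  ],
  force=60,
)

```text
clock: 15.18
position: [0.5125, -0.3137, 0.0363]
ee_rot: [0.599, -0.383, 0.593, 0.378]
contact_force: [-0.2, 2.2, 4.7]
width: 0.0091
```

```bash
python3 - <<'E'
from h import *
p,R,s=tool();print(p,s["contact_force"],s["width"]);go([.511,-.316,.25],66)
E
```

```text
[ 0.5125 -0.3137  0.0363] [-0.1625  2.2338  4.6555] 0.009053511062188808
[-213.7   -1.8   -2.3] zyaw 65.09 turn rad -0.016 q6 -1.807 q1 -0.668
```

>>> move_arm(
  rows=[
    [[-8, 0, 0], 0, 4],
    [[-25, 0, 0], 0, 4],
    [[-50, 0, 0], 0, 4],
    [[-80, 0, 0], 0, 4],
    [[-110, 0, 0], 0, 4],
    [[-140, 0, 0], 0, 4],
    [[-160, 0, 0], 0, 4],
    [[-170, 0, 0], 0, 4],
  ],
)

```text
clock: 15.85
position: [0.5115, -0.314, 0.2093]
ee_rot: [0.599, -0.384, 0.593, 0.376]
contact_force: [0.0, -0.2, -3.0]
width: 0.0089
```

```bash
python3 - <<'E'
from h import *
p,R,s=tool();print(p,R,s["contact_force"],s["moment"],s["width"])
im=viewer.get_image("scene"); cv2.imwrite("pics/s13.png",cv2.resize(im[60:240,190:430,::-1],None,fx=3,fy=3))
im=viewer.get_image("wrist"); cv2.imwrite("pics/w13.png",im[:,:,::-1])
go([.618,-.0035,.205],88.7)
E
```

```text
[ 0.5115 -0.314   0.2093] [[ 0.0134 -0.9068  0.4213]
 [-0.0051  0.4213  0.9069]
 [-0.9999 -0.0143  0.001 ]] [ 0.0023 -0.2255 -3.0349] [ 0.0264 -0.0285 -0.015 ] 0.008942169720294829
[  2.8  34.  326.4] zyaw 65.08 turn rad -0.4123 q6 -1.806 q1 -0.669
```

View pics/s13.png

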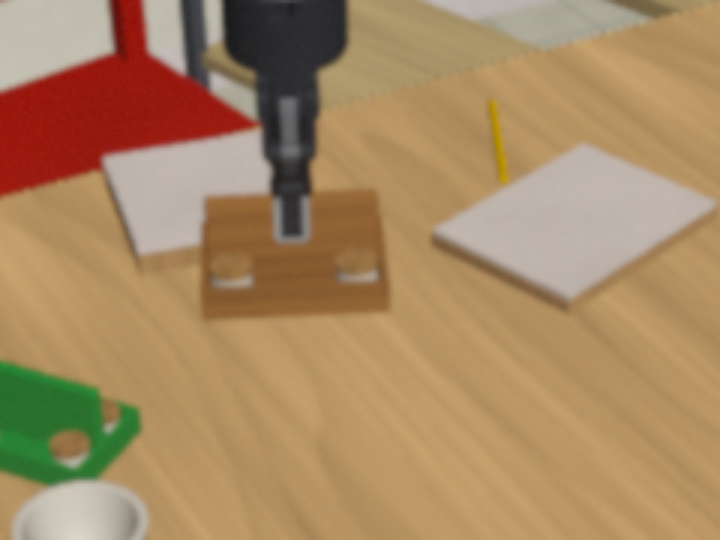

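View pics/w13.png

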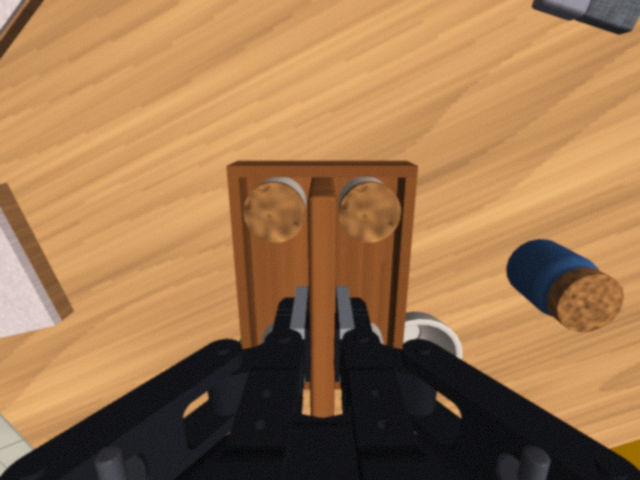

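>>> move_arm(
  rows=[
    [[0, 1, 10], -0.02, 4],
    [[0, 4, 35], -0.05, 4],
    [[0, 7, 65], -0.09, 4],
    [[0, 10, 95], -0.13, 4],
    [[0, 13, 125], -0.17, 4],
    [[0, 16, 155], -0.21, 4],
    [[0, 19, 180], -0.24, 4],
    [[0, 21, 200], -0.26, 4],
  ],
)

```text
clock: 16.62
position: [0.5755, -0.12, 0.205]
ee_rot: [0.543, -0.457, 0.539, 0.453]
contact_force: [0.6, 0.2, -3.4]
width: 0.0089
```

```bash
python3 - <<'E'
from h import *
print(go([.618,-.0035,.205],88.7),tool()[2]["width"])
E
```

```text
[  0.2 -22.  122. ] zyaw 80.18 turn rad -0.1486 q6 -1.725 q1 -0.325
[  0.1677 -22.0471 121.9978] 0.00889533988611633
```

>>> move_arm(
  rows=[
    [[0, -4, 22], -0.03, 4],
    [[0, -9, 48], -0.06, 4],
    [[0, -14, 75], -0.09, 4],
    [[0, -18, 100], -0.12, 4],
    [[0, -21, 115], -0.14, 4],
    [[0, -22, 122], -0.148, 4],
    [[0, -22, 122], -0.148, 4],
    [[0, -22, 122], -0.148, 4],
  ],
)

```text
clock: 17.28
position: [0.6172, -0.004, 0.2042]
ee_rot: [0.507, -0.496, 0.505, 0.492]
contact_force: [0.1, -0.7, -4.1]
width: 0.0087
```

```bash
python3 - <<'E'
from h import *
W=cal("wrist");print(go([.618,-.0035,.1393],88.7),tool()[2]["width"])
for n in ["wrist","scene","top"]:
    im=viewer.get_image(n); cv2.imwrite(f"pics/{n}14.png",im[:,:,::-1])
im=cv2.imread("pics/scene14.png");cv2.imwrite("pics/s14.png",cv2.resize(im[200:400,220:460],None,fx=3,fy=3))
E
```

```text
[64.9 -0.4  0.7] zyaw 88.68 turn rad -0.0003 q6 -1.666 q1 -0.118
[64.9113 -0.4186  0.6736] 0.00872811414399222
```

View pics/wrist14.png

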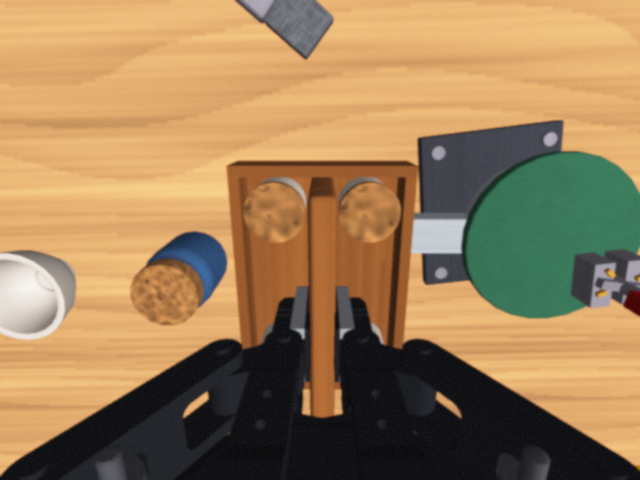

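View pics/s14.png

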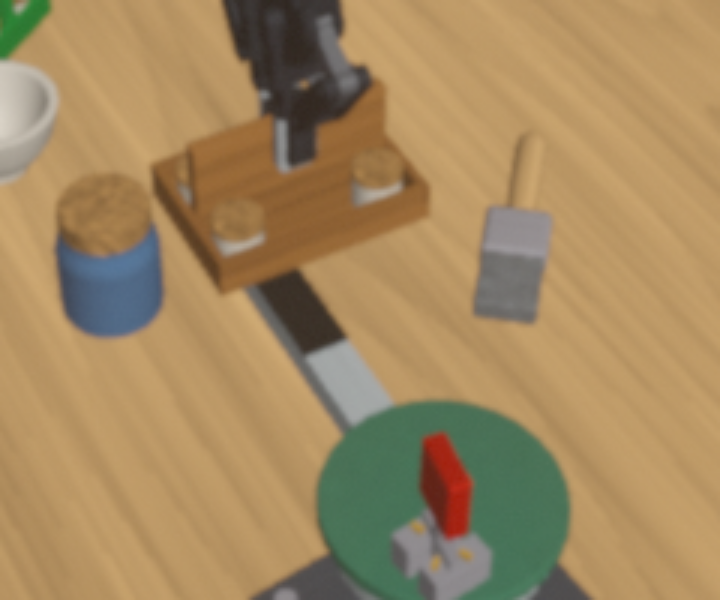

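>>> move_arm(
  rows=[
    [[10, 0, 0.7], 0, 4],
    [[24, 0, 0.7], 0, 4],
    [[38, 0, 0.7], 0, 4],
    [[48, 0, 0.7], 0, 4],
    [[54, 0, 0.7], 0, 4],
    [[57, 0, 0.7], 0, 4],
    [[57, 0, 0.7], 0, 4],
    [[57, 0, 0.7], 0, 4],
  ],
)

```text
clock: 18.1
position: [0.6183, -0.0045, 0.1484]
ee_rot: [0.508, -0.496, 0.505, 0.491]
contact_force: [0.1, 0.9, -2.6]
width: 0.0089
```

```bash
python3 - <<'E'
from h import *
print(go([.618,-.0035,.1393],88.7),tool()[2]["width"],tool()[2]["contact_force"])
im=viewer.get_image("scene");cv2.imwrite("pics/s15.png",cv2.resize(im[200:400,220:460,::-1],None,fx=3,fy=3))
E
```

```text
[9.1 0.4 1. ] zyaw 88.56 turn rad -0.0024 q6 -1.664 q1 -0.119
[9.0862 0.352  0.9793] 0.008863324507429791 [ 0.0904  0.887  -2.6313]
```

View pics/s15.png

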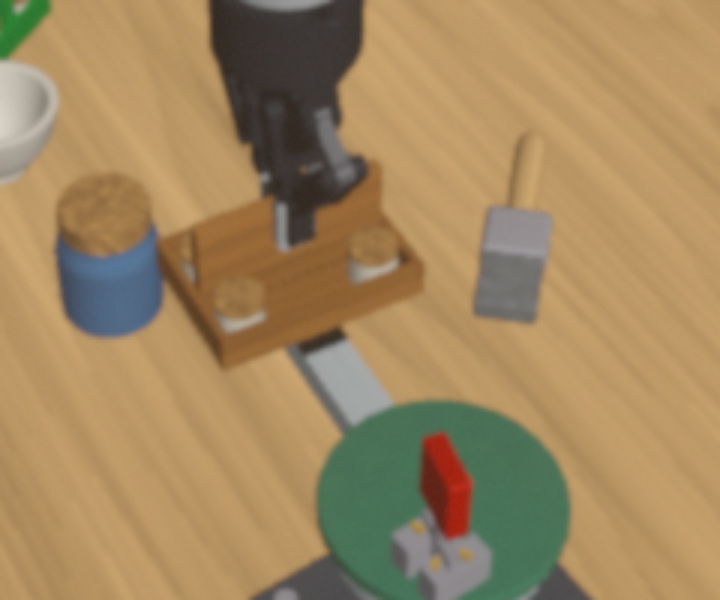

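>>> move_arm(
  rows=[
    [[1.5, 0, 0.5], 0, 4],
    [[3, 0, 0.5], 0, 4],
    [[4.5, 0, 0.5], 0, 4],
    [[6, 0, 0.5], 0, 4],
    [[7, 0, 0.5], 0, 4],
    [[7, 0, 0.5], 0, 4],
  ],
)

```text
clock: 18.65
position: [0.6183, -0.0039, 0.1414]
ee_rot: [0.508, -0.496, 0.505, 0.491]
contact_force: [-0.4, 0.5, -3.0]
width: 0.0086
```

>>> move_arm(
  rows=[
    [[0.5, 0, 0], 0, 4],
    [[1, 0, 0], 0, 4],
    [[1.5, 0, 0], 0, 4],
    [[1.5, 0, 0], 0, 4],
  ],
)

```text
clock: 18.98
position: [0.6183, -0.0039, 0.1398]
ee_rot: [0.508, -0.496, 0.505, 0.491]
contact_force: [-0.7, -0.2, -3.0]
width: 0.0089
```

>>> move_arm(
  rows=[
    [[0.4, 0, 0], 0, 4],
    [[0.8, 0, 0], 0, 4],
    [[0.8, 0, 0], 0, 4],
  ],
)

```text
clock: 19.23
position: [0.6184, -0.004, 0.1393]
ee_rot: [0.508, -0.496, 0.505, 0.491]
contact_force: [-0.7, -0.1, -1.6]
width: 0.0089
```

>>> move_arm(
  rows=[
    [[0.4, 0, 0], 0, 4],
    [[0.8, 0, 0], 0, 4],
    [[0.8, 0, 0], 0, 4],
  ],
)

```text
clock: 19.48
position: [0.6184, -0.004, 0.1393]
ee_rot: [0.508, -0.496, 0.505, 0.491]
contact_force: [-0.9, -0.3, 2.0]
width: 0.0088
```

```bash
python3 - <<'E'
from h import *
p,R,s=tool();print(p,s["contact_force"],s["moment"])
im=viewer.get_image("scene");cv2.imwrite("pics/s16.png",cv2.resize(im[230:370,250:410,::-1],None,fx=4,fy=4))
E
```

```text
[ 0.6184 -0.004   0.1393] [-0.8847 -0.2701  2.0391] [0.1191 0.3156 0.0343]
```

View pics/s16.png

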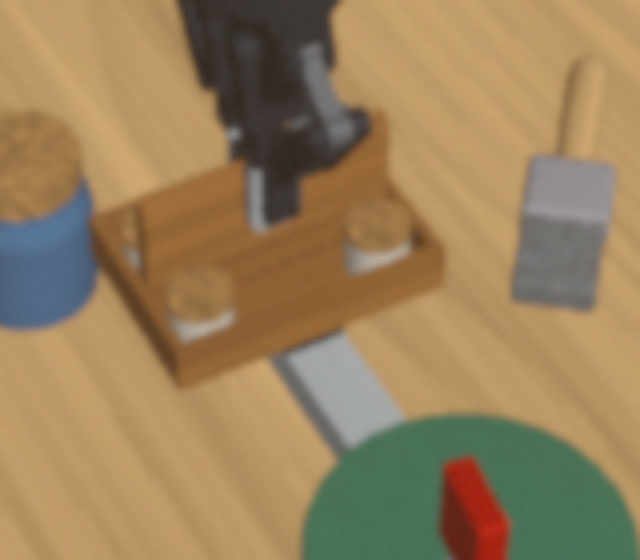

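>>> move_arm(
  rows=[
    [[0, 0, 0], 0, 6],
    [[0, 0, 0], 0, 9],
    [[0, 0, 0], 0, 12],
    [[0, 0, 0], 0, 16],
    [[0, 0, 0], 0, 22],
    [[0, 0, 0], 0, 28],
    [[0, 0, 0], 0, 30],
    [[0, 0, 0], 0, 30],
  ],
  force=20,
)

```text
clock: 20.2
position: [0.6186, -0.004, 0.1393]
ee_rot: [0.508, -0.496, 0.505, 0.491]
contact_force: [-0.2, 0.2, 0.4]
width: 0.0306
```

```bash
python3 - <<'E'
from h import *
p,R,s=tool();print(p,s["contact_force"],s["moment"],s["width"])
im=viewer.get_image("scene");cv2.imwrite("pics/s17.png",cv2.resize(im[230:370,250:410,::-1],None,fx=4,fy=4))
im=viewer.get_image("wrist");cv2.imwrite("pics/w17.png",im[:,:,::-1])
E
```

```text
[ 0.6186 -0.004   0.1393] [-0.1925  0.1795  0.3729] [-0.0137  0.0053  0.0402] 0.030556637825711448
```

View pics/s17.png

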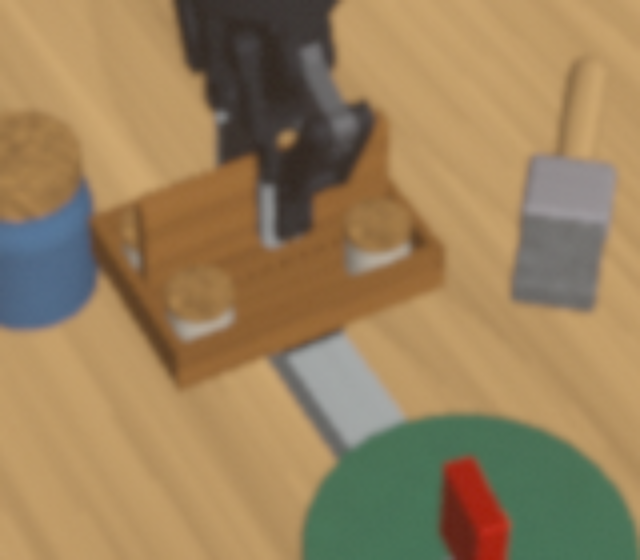

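View pics/w17.png

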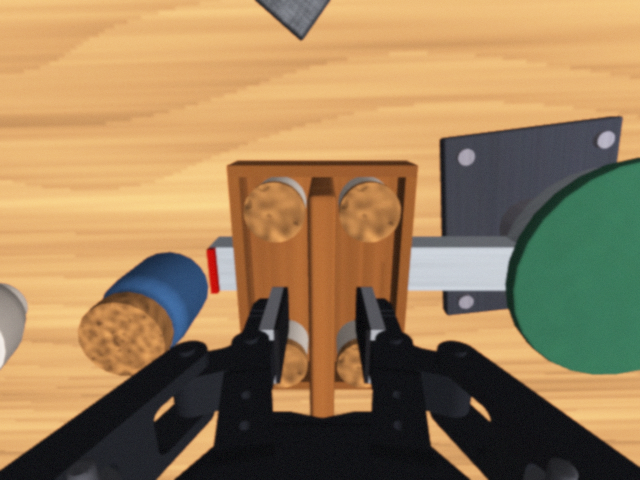

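Balanced and released. Raise the tool straight up.

>>> move_arm(
  rows=[
    [[-5, 0, 0], 0, 30],
    [[-12, 0, 0], 0, 30],
    [[-25, 0, 0], 0, 30],
    [[-45, 0, 0], 0, 30],
    [[-70, 0, 0], 0, 30],
    [[-100, 0, 0], 0, 30],
    [[-130, 0, 0], 0, 30],
    [[-150, 0, 0], 0, 30],
  ],
)

```text
clock: 20.97
position: [0.6181, -0.0037, 0.2935]
ee_rot: [0.509, -0.498, 0.503, 0.49]
contact_force: [0.9, 0.1, 0.0]
width: 0.0301
```

>>> move_arm(
  rows=[
    [[0, 0, 0], 0, 30],
    [[0, 0, 0], 0, 30],
    [[0, 0, 0], 0, 30],
    [[0, 0, 0], 0, 30],
    [[0, 0, 0], 0, 30],
    [[0, 0, 0], 0, 30],
  ],
)

```text
clock: 21.47
position: [0.6175, -0.0037, 0.2919]
ee_rot: [0.508, -0.497, 0.504, 0.49]
contact_force: [-0.9, -0.1, -0.2]
width: 0.03
```

```bash
python3 - <<'E'
from h import *
p,R,s=tool();print(p,s["contact_force"],s["width"],s["clock"])
W=cal("wrist")
im=viewer.get_image("scene");cv2.imwrite("pics/s18.png",cv2.resize(im[220:400,230:430,::-1],None,fx=3.3,fy=3.3))
im=viewer.get_image("wrist");cv2.imwrite("pics/w18.png",im[:,:,::-1])
print(proj(W,[.618,-.0035,.167]))
E
```

```text
[ 0.6175 -0.0037  0.2919] [-0.8568 -0.118  -0.2419] 0.029991675231500634 21.4667
[323.0912 225.0753]
```

View pics/s18.png

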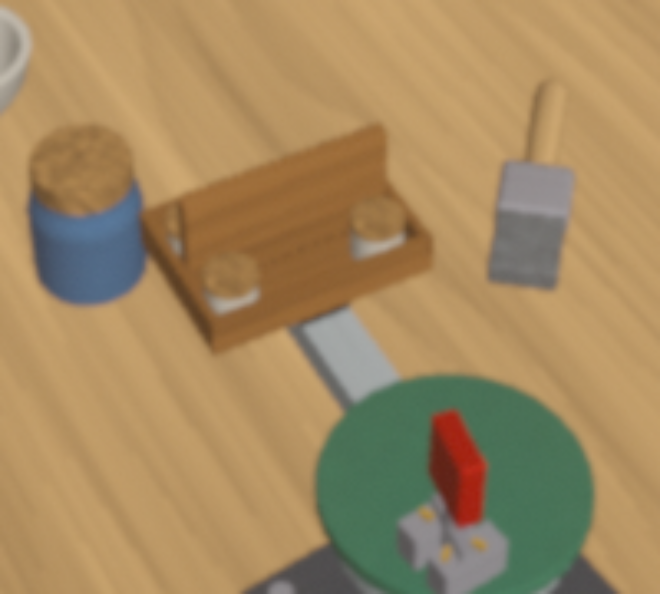

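View pics/w18.png

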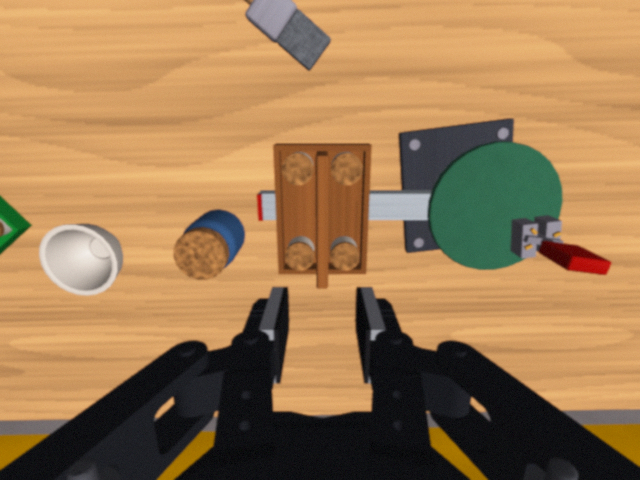

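```bash
python3 - <<'E'
from rig import manip
print(manip.sign_off(), manip.get_state()["clock"])
E
```

```text
the job is handed in; nothing more can be done
the job is handed in; nothing more can be done
```

I did all three steps and handed the job in at about 21.5 s of the 72 s allowed; sign-off gives no verdict.

- **Pin:** I pulled it up 24 mm, turned it 1.32 rad and let it down into the notch. Its crossbar sat between the brass ridges, and the pin stayed up after release.
- **Bracket arm:** I gripped the bar at the pad and swung it about 1.10 rad to its far stop, where it stayed.
- **Caddy:** I gripped it by the handle board and lowered it slowly. It touched the pad at the expected height, with at most about 5 N on the tool in the readings taken. It stayed put when I let go.

**Last checks:** The final pictures, taken with the gripper raised about 150 mm, show the caddy level, square to the bar and centred across it to within a couple of mm. Along the bar it is within about 8 mm of the pad centre, inside the 30 mm limit. The pin was still up. The jar, mortar, brush and green look-alike appear where they were.

**Disagreements:** The wrist camera and the fixed cameras differed by up to about 6 mm. I settled the grips by how things sat between the jaws.

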